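# Work a flute bench peg out of its holder

## Task

Lock the swivelling arm of the bench-peg holder: take its ringed locking pin from the wooden rack and drop it through the small hole in the arm's tail, right down until its collar sits on the arm, and leave it there. Then grip the white flute peg and rock it side to side, well over to each side along the cheeks and at least twice each way, easing it up as it loosens, until its tang comes free. Finish while still holding the peg, upright and still, just clear above its socket; leave the other tools, jars and flute joints where they are.

Things in the scene. Friction and masses are not known exactly. Their poses are not given: they have to be found in the camera images.
- peg: White plastic flute peg: upright round post, 17 mm diameter, 90 mm long, above a steel collar (30 mm diameter, 8 mm thick) and a flat steel tang. Origin at the centre of the tang's lower end; z up along the post. Tang z 0-32 mm, 22 mm wide in y, tapering in x from 15.4 mm at the collar to 11.6 mm at the tip; collar z 32-40; post z 40-130. 0.25-0.4 kg. It starts fully seated.
- peg_tip (a point): Centre of the lower end of the tang. Above the lips the socket is open in y, so the peg tips in y about its foot, up to some 12 degrees each way, with about 10 to 18 N sideways at the post; rocked while drawn up it climbs a little each stroke, and is loose after about 15 mm.
- peg_head (a point): centre of the top of the peg, 130 mm above peg_tip
- socket (a point): Centre of the socket floor on the arm, 26.5 mm above the bench. x points along the arm away from its tail, y across it, z up. Two sprung steel cheeks (44 mm wide in y, tops 30 mm above the floor, outer uprights to 32 mm, out to 34 mm in x) nip the tapered tang in x with about 40 N each: pulled straight up it holds some 40 to 55 N. Lips 10 mm high keep its foot central in y (1.5 mm play).
- lock_hole (a point): Centre of the mouth of the small lock hole through the arm's tail: a vertical hole of 10.5 mm, chamfered, in the 12 mm thick arm (top 26.5 mm above the bench), 111 mm from the socket along the arm's -x. The base below has an 11 mm hole in line with it, down to the bench.
- lock_pin: Steel locking pin, upright in one of the three holes of the rack (which one varies): shank 8 mm diameter, 24 mm long with a chamfered end, collar 20 mm diameter at z 24-28 mm, plain cylindrical grip with dark rings, 16 mm diameter, z 28-68 mm. Origin at the lower end of the shank, z up. Its collar rests on the rack, 34 mm above the bench. 70 g.
- pin_collar (a point): centre of the underside of the locking pin's collar, 24 mm above its lower end
- swivel (a joint): angle of the swivelling arm on its base (rad), 0 with the two lock holes in line, as it starts; it swings easily (about 0.1 N m) until pinned
- base: Dark steel base plate 190 x 100 x 14 mm screwed to the bench. Origin under its centre, on the bench; x runs from the lock hole (x = -56 mm) towards the peg (x = 55 mm). The grey arm, 168 x 52 x 12 mm, lies on it, with a swivel bolt head in the middle 11 mm above the arm.
- rack: Fixed wooden block 50 x 190 x 34 mm with three upright 11 mm holes at y = -62, 0 and 62 mm; origin under its centre, row along y
- punch: Steel punch in the rack: same shank and collar as the pin, but a mushroom head 28 mm wide, 66 mm tall in all; leave it
- burnisher: Steel burnisher in the rack: same shank and collar as the pin, but a slim handle tapering to a point, 78 mm tall in all; leave it
- oil: small yellow oil bottle with red cap, 32 mm diameter, 85 mm tall, origin under it; leave it
- foot_joint: silver flute foot joint, 140 mm long, 23 mm high, lying along its x, origin under its middle; leave it
- head_joint: silver flute head joint, 220 mm long, 20 mm high, lying along its x on cork rests, origin under its middle; leave it
- driver: black-handled screwdriver, 170 mm long, lying along its x; leave it
- pad_jar: small clear jar with blue lid, 42 mm diameter, 45 mm tall, origin under it; leave it

How it is judged:
By the outcome, as a careful person would: the job done as asked, in the order asked, and still so for the second after the job is handed in, while the arm keeps its last pose, push and grip.
It also fails if it takes over 67 s, if anything falls off the work surface, if the arm or the gripper's body presses on something with over 40 N, if the wrist force passes 120 N, or if a joint passes its speed limit or range.

## Robot

A 6-joint arm with a two-finger parallel gripper is mounted at the origin on the work surface. World frame = base frame: x ahead of the robot, y to its left, z up, the work surface at z = 0. Lengths are in m, angles in rad, forces in N, time in s.
With the tool pointing down it reaches from about 0.3 to 0.775 m from the base axis. Payload 14.6 kg.
Tool frame: the origin (TCP) lies between the finger pads; the fingertips stand 11 mm ahead of it and the grasp point (between the pads) lies 8 mm behind it (env.tips_ahead is the distance from the TCP to the fingertips, in m); y points along the fingers, x is the direction in which the jaws open and shut, and the axes are right-handed (so a half turn about y gives the same grasp; the last joint's range is limited). The gripper opens to 85 mm and grips with 20 to 120 N. Pads are 22 mm wide; open, the fingers measure 114 mm over their backs; the gripper's body (76 mm by 85 mm) begins 54 mm behind the grasp point. The pads swing forward as they close: fully open they stand 13 mm farther back than shut.
Start: joints at [-1.296, 0.3, 1.521, -0, 1.321, -0.067], TCP at [0.184, -0.518, 0.242] pointing down, gripper open.
Joint ranges: [-3.03, 3.03], [-0.79, 2.21], [0.23, 2.52], [-1.04, 4.18], [0, 3.07], [-2.55, 2.55]. Speed limits (rad/s): [2.22, 2.22, 2.57, 3.14, 3.14, 3.14].

## Interface

Orientations are given as a unit quaternion [w, x, y, z].
In Python, from cell import env, hand, kin, vision, ticket, get_time, get_joints, get_joint_vel, get_joint_torque, get_position, get_eef_rot, get_ft_force, get_wrist_torque, get_grip_width gives the robot as it stands. Calls block until the motion is done:
- env.move_to(position, orientation): joint-space move of the TCP to a pose.
- env.move_straight(position, v=0.15, rot=None, force_limit=None): straight line of the TCP; rot=None keeps the orientation; v is the mean speed in m/s. With force_limit (N) it stops when the force on the tool has changed by that much, and returns True; else False.
- env.move_joints(angles): joint-space move.
- hand.set_gripper(opening): opening from 0.0 (shut) to 1.0 (fully open); the grip force is fixed at half the most; returns when the fingers have stopped.
- env.wait(seconds).
- kin.ik(position, orientation): joint angles nearest the present ones, or None.
- vision.capture(name): name is "side" or "top"; returns the picture (420x560x3 uint8, red, green, blue); there is no depth.
- vision.camera_info(name): a dict with "K" (3x3 intrinsics, pixels), "k1" (the pictures are not rectified: a ray, as slopes to the right and down, at radius r is drawn at 1 + k1 r^2 times it, then the intrinsics apply), "R" (3x3) and "t" (3): a world point X has camera coordinates R X + t. Camera axes: x right, y down, z forward; pixel columns grow to the right and rows downward; lengths in m; the calibration is good to about 2 mm. A picture is of the moment at which its call begins. camera_info takes no time and is no camera call.
A pose or a line that the arm cannot do raises env.PlanningError and nothing moves.
- ticket.sign_off(): hands the job in, once; it reports no verdict.
Readings, each from a call of its own:
- get_time(): time.
- get_joints(): joint angles.
- get_joint_vel(): joint speeds.
- get_joint_torque(): joint torques, N m.
- get_position(): TCP position.
- get_eef_rot(): TCP orientation.
- get_ft_force(): force on the tool from outside, world axes, zero at the start.
- get_wrist_torque(): the same for the moment, N m.
- get_grip_width(): opening from 0.0 (shut) to 1.0 (fully open).
Only numpy, scipy, OpenCV 4.12 (cv2) and the standard library are available. Lean on these libraries where they do the work, as an engineer would, in place of code of your own. Each camera call takes 0.05 s, during which the arm holds its last target. There are 200 camera calls.

## Working session

There is one attempt and no reset: what is moved stays moved. The work goes in short steps, each a Python script; the robot and the scene stay as the last script left them, time stands still between calls to the robot, and variables do not carry over. Pictures are saved under pics/ and viewed, about 8 in all and at most 12, crops included, and the job is handed in when it is done.

```bash
mkdir -p pics
cat > h.py <<'E'
import numpy as np, cv2
from cell import *
def snap(n,f):
    im=vision.capture(n); cv2.imwrite(f'pics/{f}.png',im[:,:,::-1]); return im
def ray(n,u,v):
    c=vision.camera_info(n); K=np.array(c['K']); k=np.array(c['k1']).item()
    R=np.array(c['R']); t=np.array(c['t'])
    d=cv2.undistortPoints(np.array([[[u,v]]],float),K,np.array([k,0,0,0.]),).ravel()
    return -R.T@t, R.T@np.array([d[0],d[1],1])
def at(n,u,v,z):
    o,d=ray(n,u,v); return o+d*(z-o[2])/d[2]
def proj(n,X):
    c=vision.camera_info(n)
    return cv2.projectPoints(np.atleast_2d(np.array(X,float)),cv2.Rodrigues(np.array(c['R']))[0],np.array(c['t'],float),np.array(c['K']),np.array([np.array(c['k1']).item(),0,0,0.]))[0][:,0]
E
python3 - <<'E'
from h import *
a=snap('top','top0');b=snap('side','side0')
for n in('top','side'):
    c=vision.camera_info(n);print(n,c, ray(n,280,210))
print(get_time(),get_eef_rot(),get_grip_width())
E
```

```text
top {'K': array([[396.32346171,   0.        , 274.63362611],
       [  0.        , 396.32346171, 204.4510239 ],
       [  0.        ,   0.        ,   1.        ]]), 'k1': 0.026677361541398163, 'R': array([[-0.01536803, -0.99981997,  0.01112911],
       [-0.98256922,  0.01303873, -0.18543925],
       [ 0.18526076, -0.01378496, -0.98259271]]), 't': array([0.00688844, 0.59037644, 0.88441299])} (array([0.41634456, 0.01138103, 0.97842006]), array([ 0.17129573, -0.02714022, -0.98503835]))
side {'K': array([[495.0249589 ,   0.        , 274.53663729],
       [  0.        , 495.0249589 , 201.90460852],
       [  0.        ,   0.        ,   1.        ]]), 'k1': 0.03134324327923404, 'R': array([[-0.72115789, -0.69270689, -0.00940542],
       [-0.49970909,  0.52954049, -0.68547626],
       [ 0.47981467, -0.48963664, -0.72803423]]), 't': array([0.44057788, 0.3534378 , 0.90199748])} (array([0.06155066, 0.55968272, 0.90310208]), array([ 0.46368379, -0.4886219 , -0.73934783]))
0.1 [ 0.57799035 -0.5775077   0.40798505 -0.40738214] 0.997932642644562
```

View pics/top0.png

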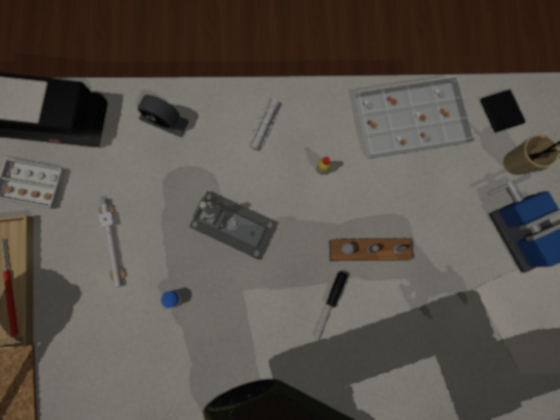

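View pics/side0.png

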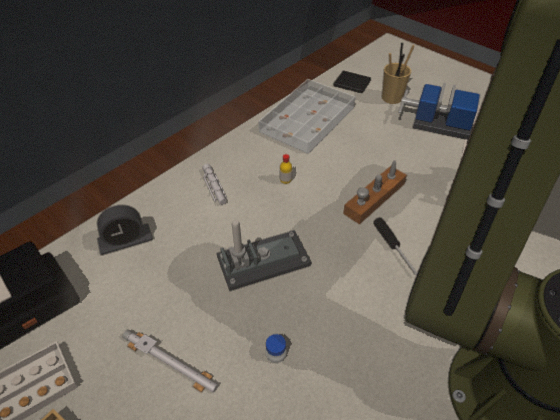

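Top view: the holder is near (234,224) with the peg at its left end, and the rack is near (371,249). Next I'll enlarge the holder and rack from both cameras in one picture.

Run:
```python
from h import *
t=cv2.imread('pics/top0.png');s=cv2.imread('pics/side0.png')
def cr(im,x,y,w=100,h=75): return cv2.convertScaleAbs(cv2.resize(im[y:y+h,x:x+w],(400,300),interpolation=cv2.INTER_CUBIC),alpha=1.7)
A=np.vstack([np.hstack([cr(t,184,184),cr(t,322,212)]),np.hstack([cr(s,213,216),cr(s,330,152)])])
cv2.imwrite('pics/crop0.png',A)
```

```text
(no output)
```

View pics/crop0.png

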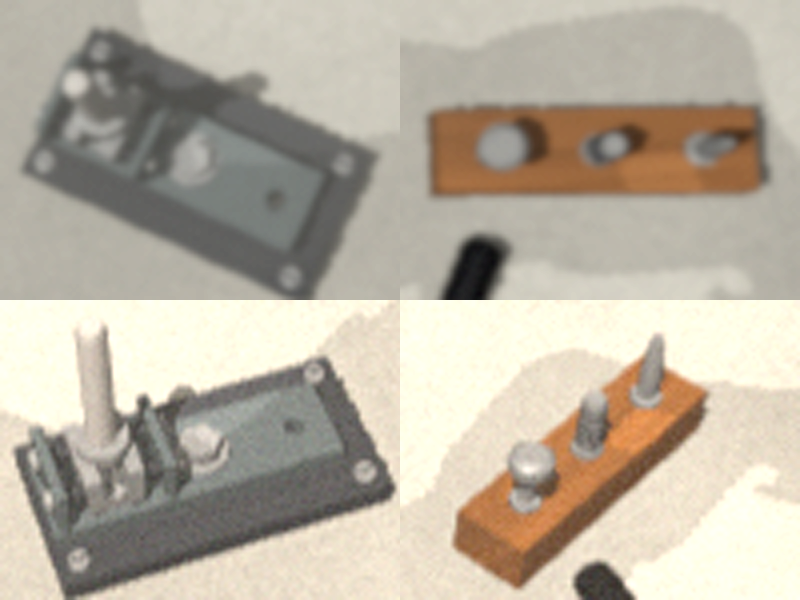

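Crop: the middle rack tool with dark rings is the pin (left is the mushroom-head punch, right the tapered burnisher). The lock hole is at about (252,233.6) top and (286,247) side. The peg head is at about (202.4,204.4) top and (235.6,222) side.

```bash
cat >> h.py <<'E'
def tri(a,b):
    (o1,d1),(o2,d2)=ray('top',*a),ray('side',*b)
    s=np.linalg.lstsq(np.c_[d1,-d2],o2-o1,rcond=None)[0]
    p,q=o1+s[0]*d1,o2+s[1]*d2
    return (p+q)/2,np.linalg.norm(p-q)
def px(u,v,ox,oy): return ((u+.5)/4-.5+ox,(v+.5)/4-.5+oy)
E
python3 - <<'E'
from h import *
np.set_printoptions(precision=4,suppress=True)
T=lambda u,v:px(u,v,184,184); T2=lambda u,v:px(u-400,v,322,212)
S=lambda u,v:px(u,v-300,213,216); S2=lambda u,v:px(u-400,v-300,330,152)
for n,a,b,z in [('hole',T(275,200),S(293,426),.0265),('head',T(75,83),S(92,326),.1565),('pin',T2(615,143),S2(597,396),.078)]:
    print(n,tri(a,b),at('top',*a,z),at('side',*b,z))
print('base screws top',[at('top',*T(*p),.014)[:2] for p in[(99,50),(343,164),(290,277),(42,161)]])
print('base screws side',[at('side',*S(*p),.014)[:2] for p in[(315,372),(366,470),(79,559)]])
print('base corners',[at('top',*T(*p),.014)[:2] for p in[(97,30),(379,154),(22,170)]])
print('rack top corners',[at('top',*T2(*p),.034)[:2] for p in[(430,110),(757,106),(763,186),(433,194)]])
print('rack side',[at('side',*S2(*p),.034)[:2] for p in[(456,516),(521,557),(707,393),(650,350)]])
print('collar pts top',[at('top',*T2(*p),.038)[:2] for p in[(592,152)]])
E
```

```text
hole (array([0.525 , 0.0527, 0.0259]), np.float64(0.0003017413781032487)) [0.525  0.0527 0.0265] [0.5245 0.053  0.0265]
head (array([0.5726, 0.1513, 0.1566]), np.float64(0.002008536709507861)) [0.5735 0.1519 0.1565] [0.5717 0.1509 0.1565]
pin (array([ 0.4834, -0.2284,  0.0788]), np.float64(0.0013764343860395126)) [ 0.484  -0.2282  0.078 ] [ 0.4832 -0.2295  0.078 ]
base screws top [array([0.6214, 0.1618]), array([0.548 , 0.0115]), array([0.4796, 0.0444]), array([0.5525, 0.1955])]
base screws side [array([0.5489, 0.0079]), array([0.4805, 0.0405]), array([0.5531, 0.1907])]
base corners [array([0.6341, 0.1633]), array([ 0.5539, -0.0107]), array([0.5471, 0.2075])]
rack top corners [array([ 0.5084, -0.1307]), array([ 0.5083, -0.326 ]), array([ 0.4609, -0.3257]), array([ 0.4588, -0.1304])]
rack side [array([ 0.5058, -0.1293]), array([ 0.4578, -0.1296]), array([ 0.457 , -0.3211]), array([ 0.5062, -0.3301])]
collar pts top [array([ 0.4819, -0.2249])]
```

```bash
cat >> h.py <<'E'
from scipy.spatial.transform import Rotation as Ro
PSI=np.radians(64.1); AX=np.array([np.cos(PSI),np.sin(PSI),0]); AY=np.array([-AX[1],AX[0],0]); UP=np.array([0,0,1.])
HOLE=np.array([.5252,.0527,.0265]); PEG=np.array([.5735,.152,.0265]); PIN=np.array([.4834,-.2288,.010])
def quat(jaw,down=-UP):
    jaw=np.asarray(jaw,float); q=Ro.from_matrix(np.c_[jaw,down,np.cross(jaw,down)]).as_quat(); return q[[3,0,1,2]]
def tcp(g,down=-UP): return np.asarray(g)+.008*np.asarray(down)   # grasp point -> TCP
E
python3 - <<'E'
from h import *
for n,g,j in [('pin',PIN+.05*UP,np.array([1,0,0.])),('hole',HOLE+.026*UP,AY),('peg',PEG+.1*UP,AY)]:
  for s in(1,-1):
    print(n,s,np.round(kin.ik(tcp(g),quat(s*j)),2) if kin.ik(tcp(g),quat(s*j)) is not None else None)
q=quat([1.,0,0]) if abs(kin.ik(tcp(PIN+.05*UP),quat([1.,0,0]))[5])<1.6 else quat([-1.,0,0])
t0=get_time()
env.move_to(tcp(PIN+.14*UP),q); print('t',get_time()-t0)
env.move_straight(tcp(PIN+.05*UP),v=.1,force_limit=6) and print('touched')
hand.set_gripper(0.); print('t',get_time(),get_grip_width(),get_position(),get_ft_force())
snap('side','s1')
E
```

```text
pin 1 [-0.51  0.5   1.73 -0.    0.91 -0.51]
pin -1 None
hole 1 None
hole -1 [ 0.03  0.51  1.75 -0.    0.89  0.48]
peg 1 [ 0.2   0.52  1.52 -0.    1.11 -2.49]
peg -1 [ 0.2   0.52  1.52 -0.    1.11  0.65]
t 1.575
t 3.375 0.16530957107563843 [ 0.48351672 -0.22884625  0.05220442] [-1.08655954  0.27048185  2.71977617]
```

Run:
```python
from h import *
env.move_straight(tcp(PIN+.155*UP),v=.12)
print(get_time(),get_grip_width(),get_ft_force())
env.move_straight(tcp(HOLE+np.array([0,0,.11])),v=.2,rot=quat(-AY))
env.move_straight(tcp(HOLE+np.array([0,0,.066])),v=.12)   # tip 16 mm above the arm
env.wait(.2)
print(get_time(),get_grip_width(),get_ft_force(),get_position(),tcp(HOLE+np.array([0,0,.066])))
s=snap('side','s2');t=snap('top','t2')
p=proj('side',HOLE)[0];print(p, proj('side',HOLE+.016*UP))
x,y=int(p[0])-45,int(p[1])-60
c=cv2.resize(s[y:y+100,x:x+100],(600,600),interpolation=cv2.INTER_CUBIC)[:,:,::-1];print('crop',x,y)
cv2.imwrite('pics/c2.png',cv2.convertScaleAbs(c,alpha=1.8))
```

```text
4.45 0.16749031470953804 [ 0.19828417 -0.22792693 -0.81378467]
6.75 0.16640917372665523 [ 0.80215155 -0.12776918 -0.48176651] [0.52559302 0.05266839 0.08533325] [0.5252 0.0527 0.0845]
[285.73161757 246.88494958] [[285.78200627 242.41108984]]
crop 240 186
```

View pics/c2.png

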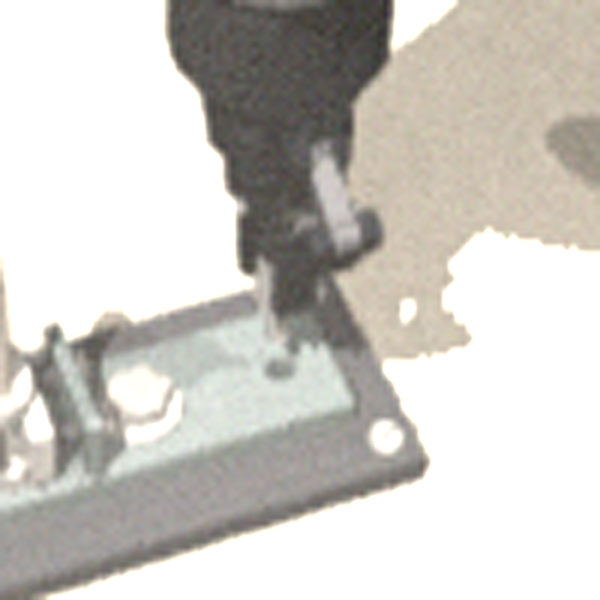

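The pin hangs upright about 16 mm over the hole. Its tip is near crop (275,341) and the hole near (280,367), so the pin may need a small shift to the right. I'll average some frames and zoom in.

Run:
```python
from h import *
s=np.mean([vision.capture('side').astype(float) for _ in range(8)],0)[:,:,::-1]
np.save('s3.npy',s)
x,y=266,222
c=np.clip(s[y:y+40,x:x+40]*1.35,0,255).astype(np.uint8)
c=cv2.resize(c,(600,600),interpolation=cv2.INTER_CUBIC)
# predicted outlines: hole rim (green), pin lower end circle (red) & shank top (red) for nominal centred pose
P=get_position(); th=np.linspace(0,2*np.pi,40)
def draw(C,r,col):
    q=proj('side',np.array([C+r*np.array([np.cos(a),np.sin(a),0]) for a in th]))
    q=((q-[x,y]+.5)*15-.5).astype(int); cv2.polylines(c,[q.reshape(-1,1,2)],True,col,1)
d=c.copy()
draw(HOLE,.00525,(0,255,0)); tip=np.array([P[0],P[1],P[2]+.008-.05])
draw(tip,.004,(0,0,255)); draw(tip+.024*UP,.01,(0,0,255))
cv2.imwrite('pics/c3.png',cv2.resize(np.hstack([d,c]),(800,400)))
cv2.imwrite('pics/c3.png',np.hstack([cv2.resize(d,(400,400)),cv2.resize(c,(400,400))]))
print(P,tip)
```

```text
[0.52518639 0.05270773 0.08448777] [0.52518639 0.05270773 0.04248777]
```

View pics/c3.png

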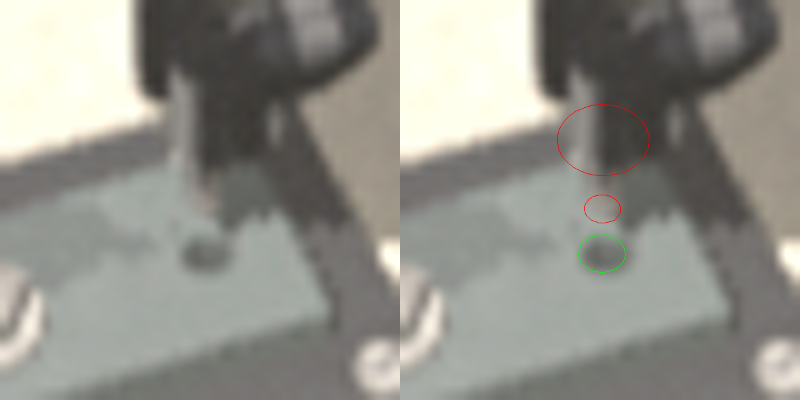

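The clean crop shows the hole centred at (207,256), within about 1 mm of the prediction. The pin tip's lower end is at about (205,213), also within 1 mm of its prediction. So I'll insert with a force guard.

Run:
```python
from h import *
f0=get_ft_force()
h=env.move_straight(tcp(HOLE+.023*UP),v=.03,force_limit=6)
print(h,get_time(),get_position(),get_ft_force()-f0,get_wrist_torque(),get_grip_width())
```

```text
True 8.4583 [0.52539308 0.05253449 0.04468014] [-0.30277871 -0.35597178  6.16812902] [-0.16897164 -0.02421691  0.04755738] 0.17062648180483317
```

Run:
```python
from h import *
hand.set_gripper(.6); print(get_grip_width(),get_time(),get_ft_force())
env.move_straight(tcp(HOLE+.08*UP),v=.1)
env.move_straight(tcp(HOLE+.20*UP),v=.2)
q=quat(-AY)
env.move_straight(tcp(PEG+.19*UP),v=.15,rot=q)
print(get_time(),get_position())
s=np.mean([vision.capture('side').astype(float) for _ in range(4)],0)[:,:,::-1]
x,y=215,160
c=cv2.resize(np.clip(s[y:y+105,x:x+140]*1.6,0,255).astype(np.uint8),(800,600),interpolation=cv2.INTER_CUBIC)
cv2.imwrite('pics/c4.png',c)
```

```text
0.5981369326279903 8.9 [0.04402709 0.06578924 0.06965646]
11.2333 [0.57329477 0.15153448 0.20831799]
```

View pics/c4.png

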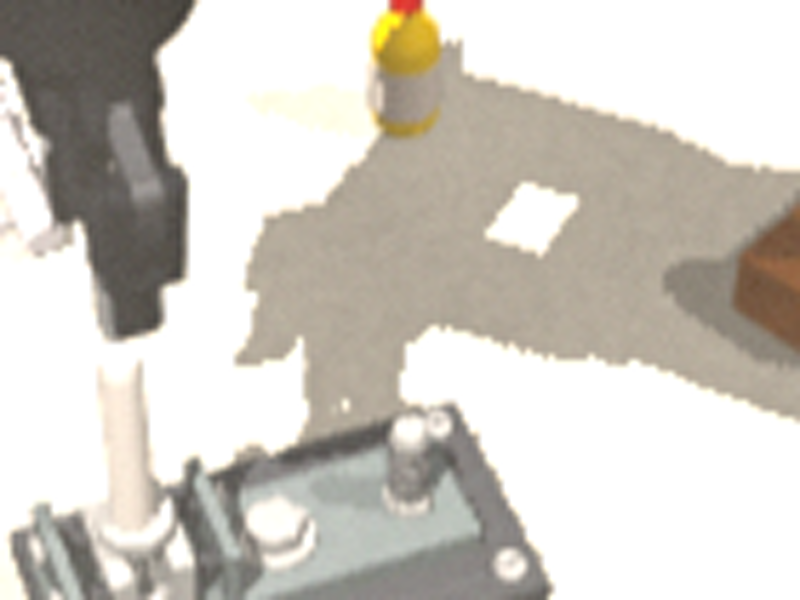

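The pin stands in the arm hole with its collar flat on the arm (408,497). The peg post (125,360) is right under the fingers. Next I'll grip the peg and do the first rock.

```bash
cat >> h.py <<'E'
L=.10
def pose(foot,th):
    up=Ro.from_rotvec(AX*np.radians(th)).apply(UP); jaw=Ro.from_rotvec(AX*np.radians(th)).apply(-AY)
    return tcp(foot+L*up,-up),quat(jaw,-up)
def go(foot,th,v=.05,fl=70):
    p,q=pose(foot,th); h=env.move_straight(p,v=v,rot=q,force_limit=fl)
    print(round(get_time(),2),th,'lift %.1f'%((foot[2]-.0265)*1e3),'err mm',np.round((get_position()-p)*1e3,1),'F AX,AY,z',np.round([get_ft_force()@AX,get_ft_force()@AY,get_ft_force()[2]],1),'HIT' if h else '',flush=True)
    return h
E
python3 - <<'E'
from h import *
print(env.move_straight(tcp(PEG+L*UP),v=.1,force_limit=6),get_position())
hand.set_gripper(0.); env.wait(.2)
print(get_grip_width(),get_position(),get_ft_force())
foot=PEG.copy()
for th,dz in [(5,0),(10,.5),(5,.5),(0,.5),(-5,.5),(-10,.5),(0,1)]:
    foot[2]+=dz*1e-3
    if go(foot,th): break
E
```

```text
False [0.5738498  0.15205913 0.11921044]
0.1828368058072562 [0.57379033 0.15204431 0.1190647 ] [-1.00865744  0.22064968  6.17161196]
13.41 5 lift 0.0 err mm [ 0.7 -0.   1. ] F AX,AY,z [-0.3  1.8 11.3] 
13.72 10 lift 0.5 err mm [0.6 0.  1.3] F AX,AY,z [ 0.2  2.8 14.3] 
14.03 5 lift 1.0 err mm [-0.   0.2  0.5] F AX,AY,z [-0.3 -0.4  5.3] 
14.33 0 lift 1.5 err mm [ 0.3 -0.1 -0. ] F AX,AY,z [ 0.8 -3.4 -0.7] 
14.64 -5 lift 2.0 err mm [ 0.1 -0.3 -0.4] F AX,AY,z [-0.1 -5.6 -3.4] 
14.95 -10 lift 2.5 err mm [ 0.1 -0.4 -0.5] F AX,AY,z [-0.5 -6.  -5.4] 
15.43 0 lift 3.5 err mm [-0.1 -0.2 -0.7] F AX,AY,z [ 0.4 -1.4 -4.7]
```

Run:
```python
from h import *
foot=PEG+np.array([0,0,.0035])
for th,dz in [(6,.5),(11,.5),(11.5,0)]:
    foot[2]+=dz*1e-3
    if go(foot,th): break
env.wait(.1)
print('rot',np.degrees(np.arccos(-Ro.from_quat(get_eef_rot()[[1,2,3,0]]).as_matrix()[2,1])),get_wrist_torque(),get_grip_width())
s=np.mean([vision.capture('side').astype(float) for _ in range(3)],0)[:,:,::-1]
for th,dz in [(6,.5),(0,.5),(-6,.5),(-11.5,.5),(-6,.5),(0,.5)]:
    foot[2]+=dz*1e-3
    if go(foot,th): break
    if th==-11.5: s2=np.mean([vision.capture('side').astype(float) for _ in range(3)],0)[:,:,::-1]
x,y=205,190
C=[cv2.resize(np.clip(a[y:y+100,x:x+66]*1.6,0,255).astype(np.uint8),(396,600),interpolation=cv2.INTER_CUBIC) for a in (s,s2)]
cv2.imwrite('pics/c5.png',np.hstack(C))
```

```text
15.77 6 lift 4.0 err mm [-0.4  0.2 -0.5] F AX,AY,z [-0.   1.4 -6.7] 
16.07 11 lift 4.5 err mm [-0.3  0.2 -0.2] F AX,AY,z [-0.1  2.8 -4.6] 
16.32 11.5 lift 4.5 err mm [-0.5  0.3 -0.1] F AX,AY,z [-0.   5.7 -5.4] 
rot 11.491883043730834 [ 0.24616304  0.40506562 -0.14060215] 0.18461884249914076
16.9 6 lift 5.0 err mm [-0.5  0.1 -0.4] F AX,AY,z [ -0.6   0.3 -14.1] 
17.24 0 lift 5.5 err mm [ 0.1 -0.2 -0.3] F AX,AY,z [  0.8  -2.2 -16.3] 
17.58 -6 lift 6.0 err mm [ 0.4 -0.3  0.1] F AX,AY,z [  0.  -5. -15.] 
17.91 -11.5 lift 6.5 err mm [ 0.5 -0.3  0.4] F AX,AY,z [ -1.5  -4.4 -11.2] 
18.38 -6 lift 7.0 err mm [ 0.8 -0.4  0.3] F AX,AY,z [ 0.7 -2.8 -5.4] 
18.73 0 lift 7.5 err mm [0.2 0.1 0.4] F AX,AY,z [ 0.5 -0.  -2.6]
```

View pics/c5.png

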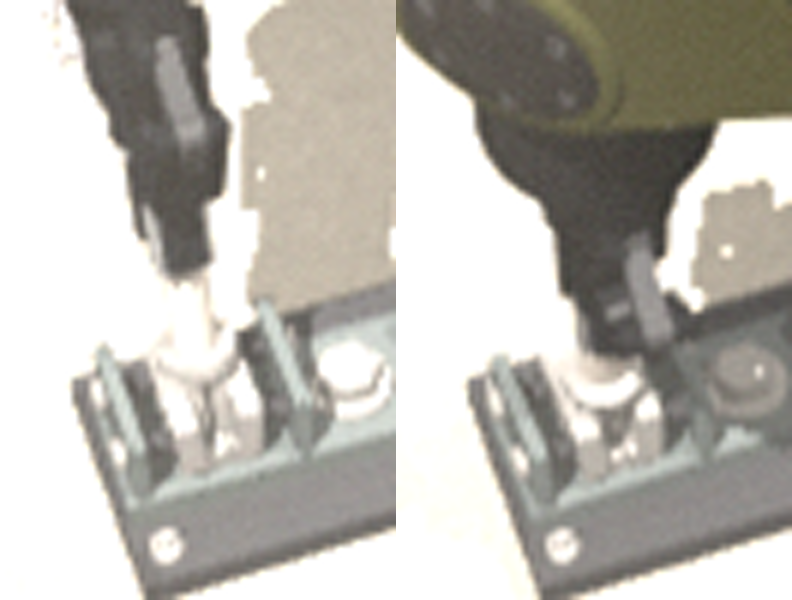

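Left crop (+11.5°): the peg leans away from the camera, with its collar at about (200,360). Right crop (−11.5°): it leans toward the camera and the collar (600,385) stands up between the cheeks. It is really rocking, so I'll keep rocking and easing it up.

Run:
```python
from h import *
foot=PEG+np.array([0,0,.0075])
seq=[(6,.5),(11.5,.5),(6,.6),(0,.6),(-6,.6),(-11.5,.6),(-6,.6),(0,.6), (6,.7),(11,.7),(6,.7),(0,.7),(-6,.7),(-11,.7),(-6,.7),(0,.7)]
for th,dz in seq:
    foot[2]+=dz*1e-3
    if go(foot,th): break
print(foot[2]-.0265)
s=np.mean([vision.capture('side').astype(float) for _ in range(3)],0)[:,:,::-1]
np.save('s6.npy',s)
```

```text
19.07 6 lift 8.0 err mm [0.  0.3 0.5] F AX,AY,z [-1.2  3.   2.1] 
19.39 11.5 lift 8.5 err mm [-0.1  0.3  0.6] F AX,AY,z [-1.6  3.4  5.7] 
19.72 6 lift 9.1 err mm [-0.8  0.5 -0.1] F AX,AY,z [ 0.2  1.1 -5.8] 
20.06 0 lift 9.7 err mm [-0.2  0.  -0.4] F AX,AY,z [  0.5  -0.5 -10.4] 
20.4 -6 lift 10.3 err mm [ 0.2 -0.2 -0.3] F AX,AY,z [ -0.   -2.9 -12.1] 
20.73 -11.5 lift 10.9 err mm [ 0.3 -0.3 -0. ] F AX,AY,z [  0.6  -4.2 -10.8] 
21.05 -6 lift 11.5 err mm [ 0.8 -0.5 -0. ] F AX,AY,z [ 0.5 -2.8 -7.7] 
21.39 0 lift 12.1 err mm [ 0.2 -0.   0.2] F AX,AY,z [ 0.3 -0.8 -4.5] 
21.73 6 lift 12.8 err mm [-0.   0.2  0.5] F AX,AY,z [-1.5  1.7 -0.2] 
22.04 11 lift 13.5 err mm [0.  0.2 0.6] F AX,AY,z [-1.1  2.3  4.1] 
22.36 6 lift 14.2 err mm [-0.7  0.5 -0.1] F AX,AY,z [ 0.9  1.7 -6. ] 
22.7 0 lift 14.9 err mm [0.1 0.2 0.5] F AX,AY,z [-0.6  0.5 -3. ] 
23.04 -6 lift 15.6 err mm [ 0.3 -0.1  0.3] F AX,AY,z [-0.7 -0.6 -3.1] 
23.35 -11 lift 16.3 err mm [ 0.2 -0.   0.1] F AX,AY,z [-0.5 -0.3 -2.4] 
23.67 -6 lift 17.0 err mm [ 0.8 -0.7 -0.1] F AX,AY,z [ 0.9 -0.9 -2.6] 
24.01 0 lift 17.7 err mm [ 0.  -0.2 -0.5] F AX,AY,z [ 1.7 -0.4 -3.6] 
0.017700000000000018
```

The side forces have dropped and about 3 N remains, which is the peg's weight, so it is loose. Now I'll draw it up straight and check.

Run:
```python
from h import *
foot=PEG+np.array([0,0,.041])
go(foot,0,v=.04,fl=25); env.wait(.5)
print(get_time(),get_position(),get_ft_force(),np.abs(get_joint_vel()).max(),get_grip_width())
s=np.mean([vision.capture('side').astype(float) for _ in range(4)],0)[:,:,::-1]
x,y=203,178
c=cv2.resize(np.clip(s[y:y+90,x:x+120]*1.5,0,255).astype(np.uint8),(800,600),interpolation=cv2.INTER_CUBIC)
for X,col in [(foot,(0,0,255)),(foot+.036*UP,(0,255,0)),(PEG+.032*UP,(255,0,0))]:
    p=((proj('side',X)[0]-[x,y]+.5)*6.667).astype(int); print(p); cv2.drawMarker(c,tuple(int(k) for k in p),col,cv2.MARKER_CROSS,14,1)
cv2.imwrite('pics/c7.png',c); snap('top','t7')
```

```text
24.89 0 lift 41.0 err mm [-0.1 -0.  -0.2] F AX,AY,z [ 0.2 -0.1 -2.8] 
25.3917 [0.57348099 0.15201624 0.15944669] [ 0.72035007 -0.70404954 -3.37214021] 0.002850353446064895 0.1825105295473554
[232 479]
[225 408]
[234 496]
```

View pics/c7.png

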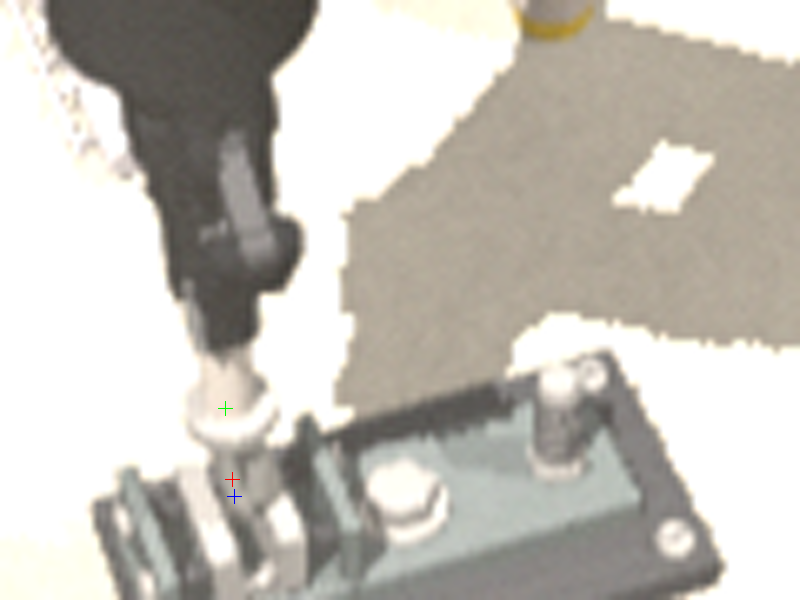

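The collar (232,418) and tang (lower corner about (265,503)) are above the floor, but they read slightly right of and lower than the prediction. I'll raise it 5 mm and compare it with a wireframe overlay, to check clearance and uprightness.

Run:
```python
from h import *
foot=PEG+np.array([0,0,.046])
go(foot,0,v=.03,fl=25); env.wait(.4)
s=np.mean([vision.capture('side').astype(float) for _ in range(8)],0)[:,:,::-1]
x,y=218,222;k=8
c0=cv2.resize(np.clip(s[y:y+48,x:x+48]*1.15,0,255).astype(np.uint8),(48*k,48*k),interpolation=cv2.INTER_CUBIC); c=c0.copy()
def P(X): return ((proj('side',X)-[x,y]+.5)*k).astype(int).reshape(-1,1,2)
f=foot-.002*AX; th=np.linspace(0,6.28,40)
def rect(z,a,b): return np.array([f+z*UP+i*a*AX+j*b*AY for i,j in((1,1),(1,-1),(-1,-1),(-1,1))])
for X in (rect(0,.0058,.011),rect(.032,.0077,.011)): cv2.polylines(c,[P(X)],True,(0,0,255),1)
for a,b in zip(rect(0,.0058,.011),rect(.032,.0077,.011)): cv2.polylines(c,[P(np.array([a,b]))],False,(0,0,255),1)
for z,r in((.032,.015),(.04,.015),(.04,.0085),(.06,.0085)):
    cv2.polylines(c,[P(np.array([f+z*UP+r*(np.cos(t)*AX+np.sin(t)*AY) for t in th]))],True,(0,160,0),1)
cv2.imwrite('pics/c8.png',np.hstack([c0,c]))
print(get_position(),get_ft_force(),get_wrist_torque())
```

```text
25.96 0 lift 46.0 err mm [0.1 0.  0.4] F AX,AY,z [ 0.3 -0.4 -3. ] 
[0.57351123 0.15198463 0.16451164] [ 0.46897632 -0.11964519 -2.39247586] [0.00952262 0.0199028  0.0094792 ]
```

View pics/c8.png

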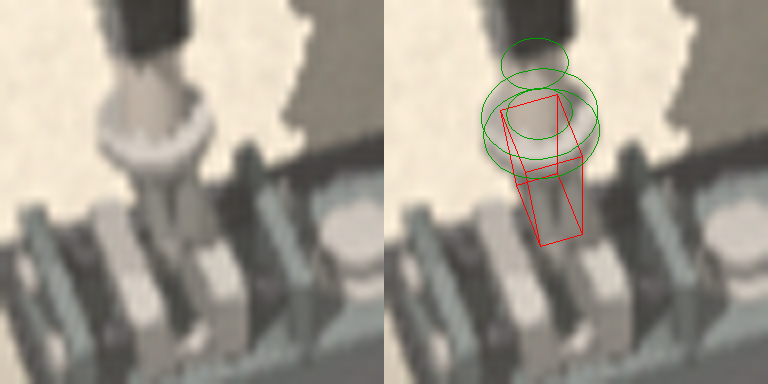

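The collar (156,~125) and post match the upright wireframe to within a couple of mm. The tang's lower end is clear of the cheek tops, and the pin is still seated (it was at (558,465) in the previous picture). I'll settle slightly lower, then sign off.

Run:
```python
from h import *
go(PEG+np.array([0,0,.042]),0,v=.02,fl=15); env.wait(.8)
print(get_time(),get_ft_force(),np.abs(get_joint_vel()).max(),get_grip_width(),np.degrees(np.arccos(min(1,-Ro.from_quat(get_eef_rot()[[1,2,3,0]]).as_matrix()[2,1]))))
ticket.sign_off()
```

```text
27.11 0 lift 42.0 err mm [-0.1 -0.  -0.2] F AX,AY,z [-0.4  0.5 -2.8] 
27.9083 [ 0.07081221 -0.14104645 -3.03948218] 0.0007729748538245114 0.18271366686986962 0.0009449253373302273
the job is handed in; nothing more can be done
```

The job is handed in at 27.9 s. The swivelling arm is locked, and the gripper is holding the peg upright just above its socket.

- **Locking pin:** I took the ringed pin from the middle rack hole and dropped it through the tail hole. It met contact within 0.2 mm of the expected collar-seated height, and the later pictures show its collar resting on the arm.
- **Rocking:** The peg went four times each way, 10 to 11.5° to each side, while easing up 17.7 mm. The resistance then dropped to about 3 N, roughly the peg's own weight, and I drew it up straight.
- **Last checks:** The commanded tang tip is about 42 mm above the socket floor, roughly 10 mm above the uprights. The tool is vertical to 0.001°, the joints are still and the grip width is steady.
- **Disagreements:** In the side view the peg sits about 2 mm along the arm from my first estimate. Its height read from the picture differed from the commanded one by a few mm, once lower and once higher, at the limit of that view. One edge of the tang appeared 3 to 4 mm off the overlay, probably a cheek behind it. The post itself looked vertical to within about 2°.
- **Not checked:** I didn't take a picture after the final 4 mm lowering, or check the other tools, jars and joints at the end. No contact with them was seen or felt.

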